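# Put the ramekin away in the counter drawer

### The job

Pull open the drawer of the small wooden chest, set the white ramekin upright in the drawer's wider front bay with its lug handle pointing straight at the drawer's front, then push the drawer fully shut. Set the ramekin down rather than dropping it, and leave the mortar, bottle, spatula and grill basket where they are.

Things in the scene. Friction and masses are not known exactly. Their poses are not given: they have to be found in the camera images.
- chest: dark wooden chest fixed on the counter, 260 deep (x) x 236 wide (y) x 100 high, one drawer in its front; origin at the middle of its front face's lower edge; the front looks along its -x, towards the robot
- drawer (a joint): how far the drawer is pulled out along the chest's -x, in m: 0 fully shut, 0.16 fully out; it starts shut or up to 25 mm ajar and stays where it is left
- drawer_pull (a point): middle of the drawer's dark steel bar pull, 10 thick, 100 long along y, 75 above the counter, its axis 42 in front of the drawer's front face (32 clear behind the bar); axes as the chest's
- bay (a point): centre of the floor of the drawer's wider front bay, 17 above the counter, moves with the drawer, 111 behind the pull; axes as the chest's. Inside, the bay is 110 deep (x) x 133 wide (y). Above its floor the drawer front (14 thick) rises 72, the side wall 56, the walls behind and beside it 52. The narrow bay on -y holds two rods. Pulled out 0.16 m, the bay is clear of the chest by 36
- ramekin: white round ceramic ramekin, 60 outer diameter, 45 high, wall 4, about 170 g, standing on the counter; one lug handle sticks out along its -x at the top, 16 wide, 8 thick, 35 to 43 above its underside; origin at the centre of its underside, z up
- lug_tip (a point): outer end of the ramekin's lug handle, 58 from the ramekin's axis, 39 above its underside
- mortar: black stone mortar, 96 across the rim, 65 high, loose; origin at the centre of its underside
- bottle: empty clear plastic bottle with a white cap, 64 diameter, about 200 high, upright, light and easily knocked over; origin at the centre of its underside
- spatula: bamboo spatula, 280 long, lying flat along its x; origin at its middle, underside
- basket: flat steel grill basket with a clasp, 200 x 150 x 30, origin at the middle of its long edge nearest the chest, underside; it spreads 150 to -y from there, and its handle, 75 to -y, runs out to 300 along -x
Mind the look-alikes: they are no part of the job. Of the things like the ramekin, leave any that is turquoise; of the rest the larger one is meant.

How it is judged (in metres and radians):
On the way, in this order (a step that is already met when the one before it is completed fails the run):
1. the drawer is pulled well open (more than 0.11 m) (value of joint drawer above 0.11 m), for 0.1 s.
2. the drawer is shut (within 6 mm) with the ramekin standing in the wider bay, its lug towards the drawer's front (value of joint drawer below 0.006 m and x of ramekin in the frame of bay between -0.032 and 0.032 m and y of ramekin in the frame of bay between -0.04 and 0.04 m and z of ramekin in the frame of bay between -0.006 and 0.008 m and angle between ramekin's own z axis and vertical below 0.12 rad and x of lug_tip in the frame of bay below -0.02 m and angle between the x axis of ramekin and the x axis of bay, either way round below 0.35 rad and linear speed of ramekin below 0.02 m/s), for 0.2 s.
At the end, for the whole second after the job is handed in: the drawer is within 6 mm of fully shut; the ramekin stands at rest on the floor of the wider front bay, upright within 0.12 rad, its lug pointing at the drawer's front within 0.35 rad (all of step 2); the robot touches nothing.
It fails at once if the ramekin is dropped (moves faster than 0.6 m/s out of the fingers) (linear speed of ramekin above 0.6 m/s and contact force between the fingers and ramekin below 0.01 N).
It fails at once if the mortar is moved more than 30 mm (distance of mortar from where it was at the start of the episode above 0.03 m).
It fails at once if the bottle is moved more than 30 mm (distance of bottle from where it was at the start of the episode above 0.03 m).
It fails at once if the spatula is moved more than 30 mm (distance of spatula from where it was at the start of the episode above 0.03 m).
It fails at once if the basket is moved more than 30 mm (distance of basket from where it was at the start of the episode above 0.03 m).
It also fails if it takes over 72 s, if anything falls off the work surface, if the arm or the gripper's body presses on something with over 40 N, if the wrist force passes 120 N, or if a joint passes its speed limit or range.

### The arm

A 6-joint arm with a two-finger parallel gripper is mounted at the origin on the work surface. World frame = base frame: x ahead of the robot, y to its left, z up, the work surface at z = 0. Lengths are in mm, angles in rad, forces in N, time in s.
With the tool pointing down it reaches from about 275 to 750 mm from the base axis. Payload 10.2 kg.
Tool frame: the origin (TCP) lies at the very end of the fingers, on their centre line; the grasp point (between the pads) lies 19 mm behind it; z points along the fingers, y is the line along which they close (so a half turn about z gives the same grasp; the last joint's range is limited). The gripper opens to 85 mm and grips with 20 to 120 N. Pads are 22 mm wide; open, the fingers measure 114 mm over their backs; the gripper's body (76 mm by 85 mm) begins 54 mm behind the grasp point. The pads swing forward as they close: fully open they stand 13 mm farther back than shut.
Start: joints at [0.951, 0.313, 1.498, -0, 1.331, -0.223], TCP at [202.909, 484.21, 231.294] pointing down, gripper open.
Joint ranges: [-2.94, 2.94], [-0.97, 2.17], [0.19, 2.56], [-1.23, 4.37], [0.02, 3.11], [-2.88, 2.88]. Speed limits (rad/s): [2.39, 2.39, 3.01, 3.14, 3.14, 3.14].

### API

Orientations are given as a unit quaternion [w, x, y, z].
In Python, from station import env, imaging, search_frame, outline_of gives the robot as it stands.
- The arm moves only by the shell command python3 -m crank 'ROWS' [OPENING] [FORCE]. ROWS is text: rows parted by semicolons, each of 6 numbers parted by spaces: the shift along the tool's x, y, z scaled (see below), then the turn, a rotation vector about the tool's x, y, z scaled (see below). In form: tx ty tz rx ry rz; .... A call has 1 to 20 rows; each row is the pose to reach, as a shift and turn from the pose commanded when the call began, along the tool's axes at that moment, turning the shorter way round; what a row does not reach only later rows make up. The controller multiplies each number of a shift by 0.08 m and each number of a turn by 180 degrees. A row lasts 1/10 s, in which the tool goes at most 50 mm and 8.59 degrees, less where a joint would pass 70% of its speed; a pose out of reach is approached as far as the arm can. A call with a number of a shift or a turn outside -1 to 1 is refused whole. A call with a gripper value outside its range is refused whole. OPENING is the opening, from -1 (shut) to 1 (fully open), set as the call begins (- or left out, the last holds). The fingers move at their own pace and stop on an object; FORCE is the grip in N (left out, the last holds). Time passes only in rows, so rows that repeat a pose let the fingers close. It gives the time, the measured TCP pose, the force, the opening and the grip force at its end, in the units of the state.
- env.observe(): the state, without advancing time (a new reading comes with each control period).
- imaging.camera(name): name is "side" or "top" or "wrist"; returns the picture (384x512x3 uint8, red, green, blue); there is no depth.
- imaging.camera_model(name): a dict with "fx", "fy", "cx", "cy" (pixels), "rvec" (rotation vector, rad) and "tvec" (3), from world to camera coordinates, as OpenCV has them. Camera axes: x right, y down, z forward; pixel columns grow to the right and rows downward; lengths in mm; the calibration is good to about 2 mm. A picture is of the moment at which its call begins: read the wrist's pose just before it. camera_model takes no time and is no camera call; for the wrist camera it gives the pose at the moment of the call.
- env.finish_job(): hands the job in; it is judged then, once.
Trained networks look in the newest picture that a camera, given by its name, has taken for a name from the list of things; names that differ only in an ending like _2 or _b are one class to them, and where a whole thing is asked for, a point or a joint stands for the part that bears it (a point fixed in the world has none). Each returns a list of dicts, best first, with "conf" (0 to 1); they miss things now and then, are a little off and sometimes report something else, mostly with a low value. They report only what shows in the picture. A call takes as long as a camera call. They do not tell look-alikes from the thing itself.
- search_frame(camera, thing): "centre" ([x, y, z] in mm, in the coordinates of the camera as it stood for that picture, good to about 4 mm: the middle of the surface that is visible of it).
- outline_of(camera, thing): "pixels" (384x512 bool, what is visible of it).
The state is a dict: "time_s": time; "q": joint angles; "qvel": joint speeds; "tau": joint torques, N m; "position": TCP position; "orientation": TCP orientation; "contact_force": force on the tool from outside, world axes, zero at the start; "torque": the same for the moment, N m; "finger_gap": opening from 0.0 (shut) to 1.0 (fully open); "gripper_force": force on a finger pad.
Only numpy, scipy, OpenCV 4.12 (cv2) and the standard library are available. Lean on these libraries where they do the work, as an engineer would, in place of code of your own. Each camera call takes 0.05 s, during which the arm holds its last target. There are 200 camera calls.

## Working session

There is one attempt and no reset: what is moved stays moved. The work goes in short steps, Python scripts to look and compute and a shell command to move; the robot and the scene stay as the last step left them, time stands still between calls to the robot, and variables do not carry over. Pictures are saved under pics/ and viewed, at most 10 in all, crops included, and the job is handed in when it is done.

```bash
mkdir -p pics; ls
cat > h.py <<'E'
import numpy as np, cv2
from scipy.spatial.transform import Rotation as R
from station import env, imaging, search_frame, outline_of
def cam(n):
    m=imaging.camera_model(n); Rm=cv2.Rodrigues(np.array(m["rvec"],float))[0]; return m,Rm,np.array(m["tvec"],float)
def toworld(n,p):
    m,Rm,t=cam(n); return Rm.T@(np.array(p)-t)
def pix(n,P):
    m,Rm,t=cam(n); c=Rm@np.array(P,float)+t; return np.array([m["fx"]*c[0]/c[2]+m["cx"],m["fy"]*c[1]/c[2]+m["cy"]])
def ray(n,u,v,z):
    m,Rm,t=cam(n); d=Rm.T@np.array([(u-m["cx"])/m["fx"],(v-m["cy"])/m["fy"],1]); o=-Rm.T@t
    return o+d*(z-o[2])/d[2]
def save(n,f):
    im=imaging.camera(n); cv2.imwrite("pics/"+f,im[:,:,::-1]); return im
def rel(P,quat=None):
    s=env.observe(); Rt=R.from_quat(np.roll(s["orientation"],-1))
    d=Rt.inv().apply(np.array(P)-s["position"])/80
    print("shift",np.round(d,3))
    if quat is not None: print("turn",np.round((Rt.inv()*quat).as_rotvec()/np.pi,4))
E
python3 - <<'E'
from h import *
s=env.observe(); print(s)
for n in ["top","side"]:
    im=save(n,n+"1.png")
    m,Rm,t=cam(n); print(n,-Rm.T@t)
    for th in ["chest","drawer_pull","ramekin","mortar","bottle","spatula","basket"]:
        for r in search_frame(n,th): print(th,round(r["conf"],2),np.round(toworld(n,r["centre"])))
E
```

```text
pics
{'time_s': 0.0, 'q': array([ 9.50612952e-01,  3.13414939e-01,  1.49845327e+00,  4.30136188e-05,
        1.33098955e+00, -2.23376206e-01]), 'qvel': array([-0.00182202,  0.00072769, -0.00155723,  0.00039492,  0.00041392,
       -0.00250621]), 'tau': array([ 1.25598617e-03, -4.12274551e+01, -2.59736001e+01, -1.19781666e-04,
        4.19944874e-03, -1.36217075e-06]), 'position': array([202.73483681, 483.99540944, 230.74692095]), 'orientation': array([-2.78015571e-04,  1.97109466e-01,  9.80381282e-01, -5.68566737e-04]), 'contact_force': array([-0.74517485, -0.04277069,  0.21116786]), 'torque': array([ 1.14987966e-02, -3.48668904e-03, -1.08838108e-05]), 'gripper_force': 0.0, 'finger_gap': 1.0043130032358536}
top [ 276.79111449  -21.65283028 1581.75859662]
chest 0.56 [ 750. -201.   98.]
chest 0.4 [ 635. -209.   86.]
drawer_pull 0.89 [ 633. -213.   83.]
ramekin 0.87 [361. 192.   4.]
ramekin 0.74 [497. 172.  11.]
ramekin 0.53 [469.  72.   4.]
mortar 0.9 [486. 366.  35.]
mortar 0.25 [ 530. -516.   26.]
bottle 0.85 [659. 255. 131.]
spatula 0.73 [837. 158.   4.]
spatula 0.33 [661. 252. 130.]
basket 0.65 [ 524. -516.   25.]
basket 0.32 [ 629. -207.   76.]
side [ -49.07961631 -618.84151976  718.66685521]
chest 0.66 [ 706. -232.  102.]
drawer_pull 0.57 [ 631. -222.   66.]
ramekin 0.74 [366. 182.  31.]
ramekin 0.7 [466.  58.  26.]
ramekin 0.57 [501. 165.  35.]
mortar 0.88 [477. 343.  48.]
bottle 0.57 [658. 246.  99.]
spatula 0.95 [817. 154.   5.]
spatula 0.71 [660. 244.  98.]
basket 0.57 [ 521. -515.   32.]
basket 0.2 [820. 154.   5.]
```

View pics/top1.png

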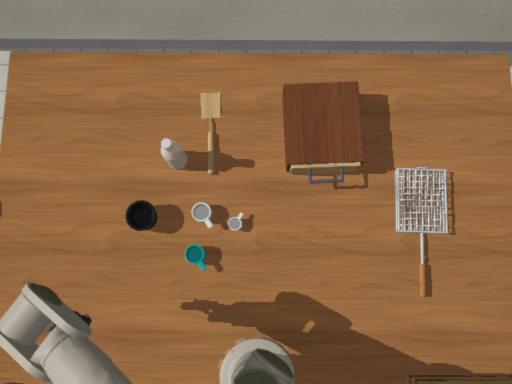

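View pics/side1.png

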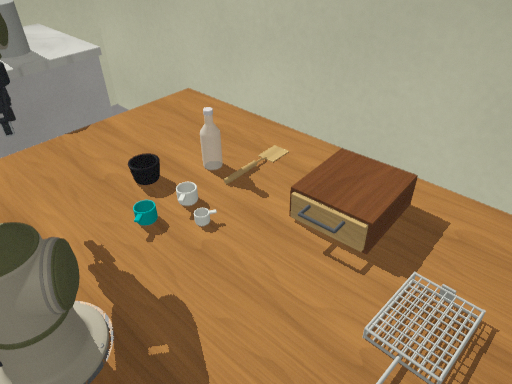

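Run:
```python
from h import *
im=imaging.camera("top")
for P in [(361,192,45),(497,172,45),(469,72,45)]: print(P,pix("top",P))
cv2.imwrite("pics/toppull.png",np.hstack([cv2.resize(im[a:a+100,b:b+100],(390,390),interpolation=cv2.INTER_CUBIC) for a,b in [tuple((pix("top",(440,140,40))[::-1]-50).astype(int)),tuple((pix("top",(640,-205,80))[::-1]-50).astype(int))]])[:,:,::-1])
for a,b in [tuple((pix("top",(440,140,40))[::-1]-50).astype(int)),tuple((pix("top",(640,-205,80))[::-1]-50).astype(int))]: print("crop origin v,u",a,b)
for r in outline_of("top","ramekin"):
    M=r["pixels"]; ys,xs=np.nonzero(M); px=[ray("top",u,v,42) for u,v in zip(xs,ys)]; px=np.array(px)[:,:2]
    c,rad=cv2.minEnclosingCircle(px.astype(np.float32)); mean=px.mean(0)
    print(round(r["conf"],2),"n",len(xs),"col",im[M].mean(0).round(),"mean",mean.round(1),"circ",np.round(c,1),round(rad,1),"pxmean",xs.mean().round(1),ys.mean().round(1))
for r in outline_of("top","drawer_pull"):
    M=r["pixels"]; ys,xs=np.nonzero(M); px=np.array([ray("top",u,v,80) for u,v in zip(xs,ys)])[:,:2].astype(np.float32)
    print("drw",round(r["conf"],2),len(xs),cv2.minAreaRect(px), px.mean(0))
for r in outline_of("top","chest"):
    M=r["pixels"]; ys,xs=np.nonzero(M); px=np.array([ray("top",u,v,100) for u,v in zip(xs,ys)])[:,:2].astype(np.float32)
    print("chest",round(r["conf"],2),len(xs),cv2.minAreaRect(px), px.mean(0))
```

```text
(361, 192, 45) [194.40108794 255.25558035]
(497, 172, 45) [202.15146926 211.35681445]
(469, 72, 45) [234.1175204  220.46104628]
crop origin v,u 179 162
crop origin v,u 114 273
0.82 n 346 col [155. 154. 150.] mean [491.3 172.6] circ [486.1 169.5] 41.3 pxmean 202.0 213.3
0.8 n 348 col [ 23. 114. 114.] mean [359.9 189.2] circ [353.  185.8] 43.7 pxmean 195.4 255.7
0.73 n 177 col [156. 154. 149.] mean [461.8  68. ] circ [464.7  64.7] 28.5 pxmean 235.4 222.9
drw 0.55 803 ((615.0677490234375, -208.01834106445312), (62.03652572631836, 215.43064880371094), 2.681401491165161) [ 623.81525 -205.7983 ]Traceback (most recent call last):
  File "<stdin>", line 14, in <module>
  File "h.py", line 11, in ray
    m,Rm,t=cam(n); d=Rm.T@np.array([(u-m["cx"])/m["fx"],(v-m["cy"])/m["fy"],1]); o=-Rm.T@t
           ~~~^^^
  File "h.py", line 5, in cam
    m=imaging.camera_model(n); Rm=cv2.Rodrigues(np.array(m["rvec"],float))[0]; return m,Rm,np.array(m["tvec"],float)
ValueError: time passes only in moves, steps and waits
```

View crop.

The top view shows the chest, rotated slightly, with its pull at px (326,181). The larger white ramekin is at (202,212) with its lug toward (210,226). The turquoise one is at (195,255) and the small white one at (235,224). The side view agrees. Next I'll check the crops.

View pics/toppull.png

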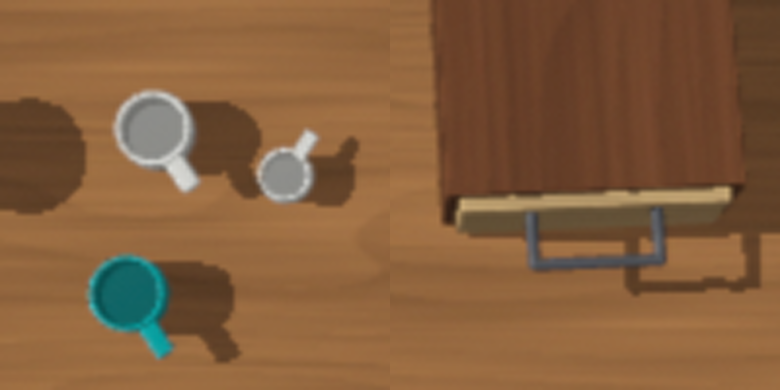

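```bash
python3 - <<'E'
s=open('h.py').read().replace("def cam(n):","import functools\n@functools.lru_cache\ndef cam(n):")
open('h.py','w').write(s)
E
python3 - <<'E'
from h import *
im=imaging.camera("top")
def W(M,z):
    ys,xs=np.nonzero(M); return np.array([ray("top",u,v,z) for u,v in zip(xs,ys)])[:,:2].astype(np.float32)
for r in outline_of("top","chest"):
    px=W(r["pixels"],100); print("chest",round(r["conf"],2),len(px),cv2.minAreaRect(px), px.mean(0))
for r in outline_of("top","bottle")[:1]: print("bottle",W(r["pixels"],0).mean(0))
# dark bar
hsv=cv2.cvtColor(im,cv2.COLOR_RGB2HSV); g=(hsv[...,1]<90)&(hsv[...,2]<120); g[:165]=0;g[195:]=0;g[:,:300]=0;g[:,350:]=0
px=W(g,75); print("bar",len(px),cv2.minAreaRect(px)); ys,xs=np.nonzero(g); print(list(zip(xs,ys))[:80])
# ramekin inner/white
g=((hsv[...,1]<60)&(hsv[...,2]>120)).astype(np.uint8); g[:198]=0;g[232:]=0;g[:,:188]=0;g[:,218:]=0
P=W(g,42); print("ram",len(P),P.mean(0))
c=np.median(P,0); 
from scipy.optimize import least_squares
# fit template: disc r30 + lug
def cost(p):
    u=[np.cos(p[2]),np.sin(p[2])]; d=G-p[:2]; a=d@u; b=np.abs(d@np.array([-u[1],u[0]])); rr=np.hypot(*d.T)
    m=(rr<30)|((a>0)&(a<58)&(b<8)); return -(m==L).sum()
gy,gx=np.mgrid[198:232,188:218]; G=W(np.pad(np.ones((34,30)),((198,384-232),(188,512-218))),43); L=g[198:232,188:218].ravel()>0
from scipy.optimize import differential_evolution
r=differential_evolution(cost,[(460,520),(140,200),(-np.pi,np.pi)],seed=1,tol=0,maxiter=150); print(r.x,r.fun,len(L))
E
```

```text
chest 0.85 7143 ((740.4727783203125, -199.38746643066406), (323.497314453125, 244.41876220703125), 2.6942150592803955) [ 751.2918  -199.62854]
bottle [695.2804  279.12738]
bar 188 ((608.8192138671875, -209.723388671875), (47.085792541503906, 112.17827606201172), 2.1628317832946777)
[(np.int64(340), np.int64(167)), (np.int64(341), np.int64(167)), (np.int64(342), np.int64(167)), (np.int64(308), np.int64(168)), (np.int64(309), np.int64(168)), (np.int64(310), np.int64(168)), (np.int64(339), np.int64(168)), (np.int64(340), np.int64(168)), (np.int64(341), np.int64(168)), (np.int64(342), np.int64(168)), (np.int64(307), np.int64(169)), (np.int64(308), np.int64(169)), (np.int64(309), np.int64(169)), (np.int64(310), np.int64(169)), (np.int64(340), np.int64(169)), (np.int64(341), np.int64(169)), (np.int64(342), np.int64(169)), (np.int64(343), np.int64(169)), (np.int64(307), np.int64(170)), (np.int64(308), np.int64(170)), (np.int64(309), np.int64(170)), (np.int64(310), np.int64(170)), (np.int64(340), np.int64(170)), (np.int64(341), np.int64(170)), (np.int64(342), np.int64(170)), (np.int64(343), 
[... 1126 characters left out ...]
64(175)), (np.int64(342), np.int64(175)), (np.int64(308), np.int64(176)), (np.int64(309), np.int64(176)), (np.int64(310), np.int64(176)), (np.int64(341), np.int64(176)), (np.int64(342), np.int64(176)), (np.int64(308), np.int64(177)), (np.int64(309), np.int64(177)), (np.int64(310), np.int64(177)), (np.int64(341), np.int64(177)), (np.int64(342), np.int64(177)), (np.int64(343), np.int64(177)), (np.int64(309), np.int64(178)), (np.int64(310), np.int64(178)), (np.int64(341), np.int64(178)), (np.int64(342), np.int64(178)), (np.int64(343), np.int64(178)), (np.int64(308), np.int64(179)), (np.int64(309), np.int64(179))]
ram 347 [490.81403 171.93237]
[497.32596225 176.38076056  -2.55496721] -979.0 1020
```

The crops confirm this: the ramekin's lug points to (-x, -y), the chest is yawed about +2.6°, and the drawer is slightly ajar. The pull is near (590, -210). I'll start moving.

```bash
python3 -m crank '-1 -0.785 0 0 0 0.359;-1 -0.785 0 0 0 0.359;-1 -0.785 0 0 0 0.359;-1 -0.785 0 0 0 0.359;-1 -0.785 0 0 0 0.359;-1 -0.785 0 0 0 0.359;-1 -0.785 0 0 0 0.359;-1 -0.785 0 0 0 0.359' -0.29 40
python3 -m crank '-1 0.5 0 0 0 0;-1 0.5 0 0 0 0'
python3 -m crank '-1 0.5 0 0 0 0;-1 0.5 0 0 0 0'
python3 -m crank '-1 0.5 0 0 0 0;-1 0.5 0 0 0 0'
python3 -m crank '-1 0.5 0 0 0 0;-1 0.5 0 0 0 0'
python3 -m crank '-1 0.5 0 0 0 0;-1 0.5 0 0 0 0'
python3 -m crank '-1 0.5 0 0 0 0;-1 0.5 0 0 0 0'
python3 -m crank '-1 0.4 0 0 0 0;-1 0.4 0 0 0 0;-1 0.4 0 0 0 0'
python3 - <<'E'
from h import *
s=env.observe(); q=R.from_quat(np.roll(s["orientation"],-1)); print(s["position"],q.as_matrix().round(3),s["finger_gap"])
im=save("wrist","w1.png")
m,Rm,t=cam("wrist"); print("cam",-Rm.T@t, pix("wrist",(590,-210,75)))
for th in ["drawer_pull","chest"]:
  for r in search_frame("wrist",th): print(th,r["conf"],toworld("wrist",r["centre"]))
rel((590,-210,150))
E
```

```text
time_s: 1.95
position: [252.4, 395.4, 231.3]
orientation: [0.0, 0.693, 0.721, 0.0]
contact_force: [0.7, 0.5, 0.1]
finger_gap: 0.351
gripper_force: 0.0
time_s: 2.15
position: [296.2, 316.3, 231.2]
orientation: [0.0, 0.69, 0.724, -0.0]
contact_force: [0.7, 0.3, 1.0]
finger_gap: 0.352
gripper_force: 0.0
time_s: 2.35
position: [340.4, 237.4, 231.5]
orientation: [0.0, 0.691, 0.723, 0.0]
contact_force: [-0.6, 0.1, 0.1]
finger_gap: 0.352
gripper_force: 0.0
time_s: 2.55
position: [384.2, 159.0, 231.5]
orientation: [0.0, 0.691, 0.723, 0.0]
contact_force: [2.1, 1.1, 0.7]
finger_gap: 0.352
gripper_force: 0.0
time_s: 2.75
position: [427.9, 80.8, 231.5]
orientation: [0.0, 0.691, 0.723, 0.0]
contact_force: [-0.1, 0.2, -0.2]
finger_gap: 0.356
gripper_force: 0.0
time_s: 2.95
position: [471.5, 2.6, 231.4]
orientation: [0.0, 0.691, 0.723, 0.0]
contact_force: [0.1, 1.9, -1.2]
finger_gap: 0.355
gripper_force: 0.0
time_s: 3.15
position: [515.1, -75.5, 231.3]
orientation: [0.0, 0.691, 0.723, 0.0]
contact_force: [0.3, 0.4, 0.1]
finger_gap: 0.358
gripper_force: 0.0
time_s: 3.45
position: [550.7, -155.2, 230.3]
orientation: [-0.0, 0.692, 0.722, -0.0]
contact_force: [0.1, 0.1, -0.2]
finger_gap: 0.357
gripper_force: 0.0
[ 550.7216491  -155.23227429  230.3311517 ] [[-0.042  0.999 -0.   ]
 [ 0.999  0.042 -0.   ]
 [-0.    -0.001 -1.   ]] 0.35706997691642134
cam [545.64300409 -75.75470968 373.18168875] [286.97624289 223.69684839]
drawer_pull 0.57 [ 627.36754488 -170.33853982   76.44278246]
chest 0.9 [ 728.91834597 -173.1185577   102.29324278]
shift [-0.761  0.469  1.014]
```

View pics/w1.png

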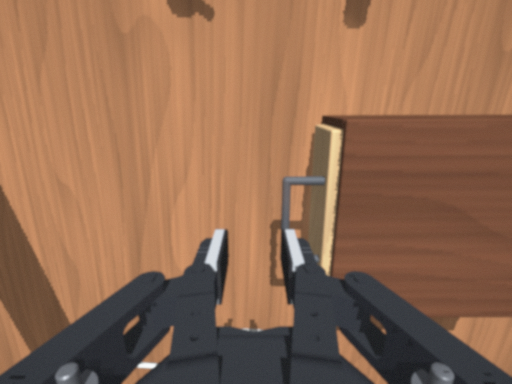

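The wrist view shows the bar's left end at (287,180), with the bar running down at column 286–288. The drawer face's top edge is near column 325–335.

Run:
```python
from h import *
for u,v,z in [(286.5,182,75),(287.5,225,75),(325,181,75),(346,117,100),(511,115,100),(332,274,100),(341,130,89),(327,126,89)]: print((u,v,z),ray("wrist",u,v,z).round(1))
rel((590,-210,150)); rel((590,-212,150))
```

```text
(286.5, 182, 75) [ 585.2 -156.8   75. ]
(287.5, 225, 75) [ 590.7 -209.7   75. ]
(325, 181, 75) [ 628.5 -153.6   75. ]
(346, 117, 100) [633.8 -82.2 100. ]
(511, 115, 100) [792.1 -73.  100. ]
(332, 274, 100) [ 643.5 -257.8  100. ]
(341, 130, 89) [634.2 -95.5  89. ]
(327, 126, 89) [619.5 -92.2  89. ]
shift [-0.761  0.469  1.014]
shift [-0.786  0.468  1.014]
```

```bash
python3 -m crank '-0.65 0.45 0 0 0 0;-0.65 0.45 0 0 0 0;-0.65 0.45 0.5 0 0 0;-0.65 0.45 1 0 0 0;-0.65 0.45 1 0 0 0'
python3 -m crank '0 0 0.4 0 0 0;0 0 0.8 0 0 0;0 0 1 0 0 0;0 0 1 0 0 0'
python3 -m crank '0 0 0.17 0 0 0;0 0 0.17 0 0 0'
python3 -m crank '0 0 0 0 0 0;0 0 0 0 0 0;0 0 0 0 0 0;0 0 0 0 0 0;0 0 0 0 0 0' -1 40
python3 - <<'E'
from h import *
print(env.observe())
E
```

```text
time_s: 4.1
position: [586.1, -199.3, 146.7]
orientation: [-0.005, 0.69, 0.724, -0.001]
contact_force: [0.9, 1.3, -0.1]
finger_gap: 0.352
gripper_force: 0.0
time_s: 4.5
position: [588.2, -200.8, 71.5]
orientation: [-0.001, 0.69, 0.724, -0.0]
contact_force: [0.3, -0.1, 0.3]
finger_gap: 0.357
gripper_force: 0.0
time_s: 4.7
position: [588.4, -201.5, 57.9]
orientation: [0.0, 0.69, 0.723, -0.0]
contact_force: [-0.2, 0.6, -0.8]
finger_gap: 0.353
gripper_force: 0.0
time_s: 5.2
position: [588.8, -201.9, 58.8]
orientation: [0.001, 0.691, 0.723, 0.0]
contact_force: [-1.5, 1.4, 5.3]
finger_gap: 0.103
gripper_force: 39.2
{'time_s': 5.2, 'q': array([-5.18324684e-01,  6.94146228e-01,  1.37594266e+00,  1.43305131e-04,
        1.06986839e+00, -5.64610572e-01]), 'qvel': array([-0.00032119, -0.00151788, -0.00127192, -0.00156182,  0.00054359,
       -0.0005208 ]), 'tau': array([-6.69315420e-01, -5.08868480e+01, -2.13768393e+01, -1.68508929e-01,
       -3.10911611e-01,  9.77992604e-03]), 'position': array([ 588.80943524, -201.89844013,   58.77519657]), 'orientation': array([7.78298730e-04, 6.90578975e-01, 7.23256529e-01, 2.58503615e-04]), 'contact_force': array([-1.52371166,  1.37182032,  5.33806814]), 'torque': array([0.23986031, 0.19339997, 0.011792  ]), 'gripper_force': 39.215163588523865, 'finger_gap': 0.10294865356084505}
```

```bash
python3 -m crank '0 -0.1 0 0 0 0;0 -0.25 0 0 0 0;0 -0.4 0 0 0 0;0 -0.6 0 0 0 0;0 -0.8 0 0 0 0;0 -1 0 0 0 0' -1 60
python3 -m crank '0 -0.2 0 0 0 0;0 -0.4 0 0 0 0;0 -0.6 0 0 0 0;0 -0.7 0 0 0 0;0 -0.76 0 0 0 0;0 -0.76 0 0 0 0'
```

```text
time_s: 5.8
position: [508.6, -205.7, 58.8]
orientation: [0.001, 0.691, 0.723, 0.001]
contact_force: [2.6, 1.7, 7.6]
finger_gap: 0.09
gripper_force: 58.9
time_s: 6.4
position: [447.5, -208.5, 58.8]
orientation: [0.001, 0.691, 0.723, 0.0]
contact_force: [-0.9, 1.4, 10.9]
finger_gap: 0.089
gripper_force: 59.3
```

```bash
python3 -m crank '0 0 0 0 0 0;0 0 0 0 0 0;0 0 0 0 0 0;0 0 0 0 0 0' -0.29 40
python3 -m crank '0 0 -0.2 0 0 0;0 0 -0.5 0 0 0;0 0 -1 0 0 0;0 0 -1 0 0 0'
python3 -m crank '0 0 -0.5 0 0 0;0 0 -1 0 0 0;0 0 -1 0 0 0'
python3 -m crank '1 0 -0.5 0 0 0;1 0 -0.5 0 0 0;1 0 -0.5 0 0 0' 1
python3 - <<'E'
from h import *
im=save("top","top2.png")
v0,u0=[int(x) for x in (pix("top",(540,-205,60))[::-1]-60)]
print("origin v,u",v0,u0)
cv2.imwrite("pics/top2c.png",cv2.resize(im[v0:v0+100,u0:u0+120],None,fx=5,fy=5,interpolation=cv2.INTER_CUBIC)[:,:,::-1])
print(pix("top",(447.5,-208.5,75)),pix("top",(558.5,-203.5,17)))
for r in search_frame("top","ramekin"): print(r["conf"],toworld("top",r["centre"]))
E
```

```text
time_s: 6.8
position: [447.6, -208.2, 57.5]
orientation: [-0.0, 0.691, 0.723, -0.0]
contact_force: [0.1, -0.8, 0.4]
finger_gap: 0.354
gripper_force: 0.0
time_s: 7.2
position: [449.4, -209.5, 141.9]
orientation: [0.004, 0.69, 0.723, 0.0]
contact_force: [-0.1, -0.3, -0.6]
finger_gap: 0.356
gripper_force: 0.0
time_s: 7.5
position: [449.2, -209.3, 221.8]
orientation: [0.004, 0.691, 0.723, 0.0]
contact_force: [0.4, 0.4, -1.2]
finger_gap: 0.353
gripper_force: 0.0
time_s: 7.8
position: [444.3, -125.7, 259.0]
orientation: [0.001, 0.689, 0.724, 0.001]
contact_force: [1.2, -1.0, 0.1]
finger_gap: 0.847
gripper_force: 0.0
origin v,u 137 263
[325.71987534 226.75187391] [321.36346084 194.16696796]
0.9 [499.51406356 171.5323832   10.44114898]
0.71 [364.13162596 189.35870316   8.89586332]
0.45 [466.62873197  71.34164404   2.61358531]
```

View pics/top2c.png

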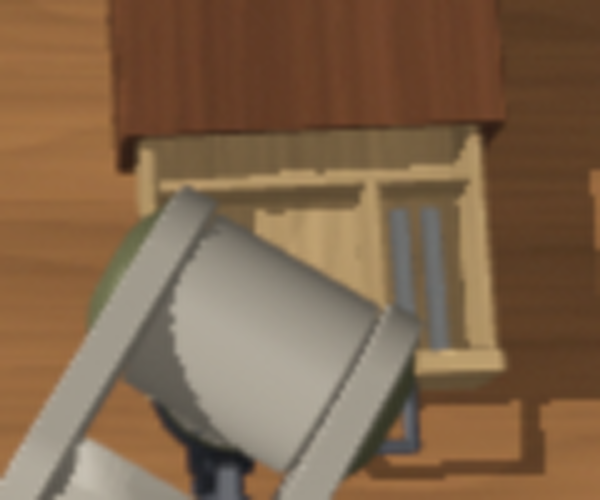

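The drawer is open. The wide bay is on +y, with the divider at about crop x 362–385 and the left wall at 137–157. The arm hides the rest, so I'll look again after moving off to the ramekin.

```bash
python3 -m crank '1 0.2 0 0 0 0;1 0.2 0 0 0 0' 1
python3 -m crank '1 0.2 0 0 0 0;1 0.2 0 0 0 0'
python3 -m crank '1 0.2 0 0 0 0;1 0.2 0 0 0 0'
python3 -m crank '0.75 0.2 0 0 0 0.328;0.75 0.2 0 0 0 0.328;0.75 0.2 0 0 0 0.328;0.75 0.2 0 0 0 0.328;0.75 0.2 0 0 0 0.328;0.75 0.2 0 0 0 0.328;0.75 0.2 0 0 0 0.328;0.75 0.2 0 0 0 0.328'
python3 - <<'E'
from h import *
im=save("top","top3.png")
c=im[140:240,270:390]
a=cv2.resize(c,(480,400),interpolation=cv2.INTER_CUBIC)
w=save("wrist","w3.png"); W=cv2.resize(w,(320,240))
out=np.zeros((400,800,3),np.uint8); out[:,:480]=a; out[:240,480:]=W
cv2.imwrite("pics/mix3.png",out[:,:,::-1])
for r in search_frame("wrist","ramekin"): print(r["conf"],toworld("wrist",r["centre"]))
for P in [(497,176,45),(497-.832*58,176-.555*58,39)]: print(pix("wrist",P))
s=env.observe();print(R.from_quat(np.roll(s["orientation"],-1)).as_matrix().round(3))
for k,r in enumerate(outline_of("wrist","ramekin")):
    cs,_=cv2.findContours(r["pixels"].astype(np.uint8),0,1); 
    ys,xs=np.nonzero(r["pixels"]); P=np.array([ray("wrist",u,v,43) for u,v in zip(xs,ys)])[:,:2]; print(r["conf"],xs.mean(),ys.mean(),P.mean(0),w[r["pixels"]].mean(0)); np.save(f"m{k}.npy",r["pixels"])
E
```

```text
time_s: 8.1
position: [456.2, -47.1, 256.2]
orientation: [-0.001, 0.691, 0.722, -0.0]
contact_force: [0.4, -0.3, -0.1]
finger_gap: 1.001
gripper_force: 0.0
time_s: 8.3
position: [468.7, 34.4, 256.3]
orientation: [-0.001, 0.691, 0.723, -0.0]
contact_force: [1.2, -0.5, 0.1]
finger_gap: 0.998
gripper_force: 0.0
time_s: 8.5
position: [481.1, 115.2, 256.2]
orientation: [-0.001, 0.691, 0.723, -0.001]
contact_force: [0.7, 0.0, -0.1]
finger_gap: 1.003
gripper_force: 0.0
time_s: 9.3
position: [494.4, 173.4, 256.2]
orientation: [-0.0, 0.958, 0.288, -0.001]
contact_force: [0.4, 0.3, -0.9]
finger_gap: 1.001
gripper_force: 0.0
0.66 [486.5850883  170.14759274  16.05210085]
0.65 [459.71602443  67.26309831  14.42599757]
0.65 [355.30051513 190.49854968  28.96989468]
[254.79829921 161.09138271]
[254.72517294 201.13746959]
[[ 0.831  0.556 -0.001]
 [ 0.556 -0.831 -0.   ]
 [-0.001 -0.001 -1.   ]]
0.88 252.86302780638516 163.00926879505664 [492.78418529 176.26347006] [205.9438723  205.39186406 201.57621009]
0.78 301.1634506242906 215.39160045402951 [468.4338508   78.54581035] [216.42565267 216.37797957 212.99205448]
0.59 194.12820512820514 228.36239316239318 [367.19137882 193.32110057] [ 59.85982906 138.60797721 139.43532764]
```

View pics/mix3.png

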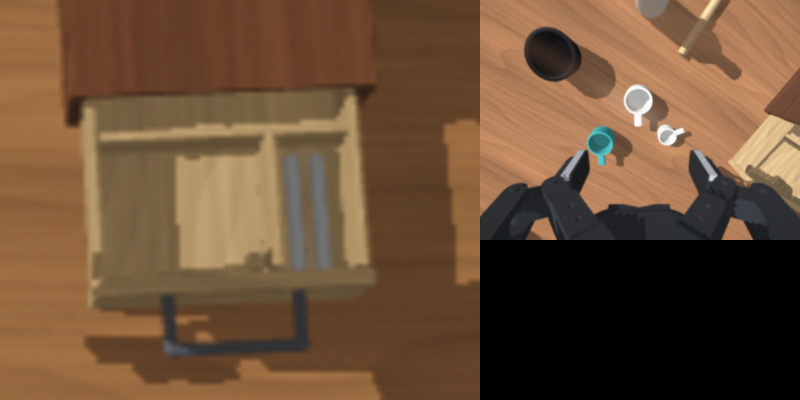

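The left crop shows the bay clearly: its left wall's inner edge is at crop x≈100, the divider at ≈264–278, the rear wall at y≈145 and the front wall's top edge at y≈268. The wrist view shows the large white ramekin with its lug pointing straight at the gripper, as intended.

Run:
```python
from h import *
f=lambda cx,cy,z: ray("top",270+cx/4-.4,140+cy/4-.4,z).round(1)[:2]
print("left wall in",f(100,150,73),f(103,265,73)); print("divider L",f(263,150,69),f(268,262,69),"R",f(277,150,69))
print("rear wall",f(180,144,69),"front wall top rear",f(180,272,89)); print("bar",f(168,350,75),f(307,346,75))
print("side outer L",f(83,105,73),f(91,290,89),"R outer",f(362,100,73),f(375,275,89))
from scipy.optimize import differential_evolution,minimize
M=np.load("m0.npy")
t=np.linspace(0,2*np.pi,40)
def mask(p):
    x,y,a=p; c,s=np.cos(a),np.sin(a); m=np.zeros(M.shape,np.uint8)
    circ=np.array([pix("wrist",(x+30*np.cos(q),y+30*np.sin(q),z)) for z in (0,45) for q in t])
    lug=np.array([pix("wrist",(x+c*l-s*w,y+s*l+c*w,z)) for l in (20,58) for w in (-8,8) for z in (35,43)])
    for g in (circ,lug): cv2.fillConvexPoly(m,cv2.convexHull(np.round(g*16).astype(np.int32)),1,shift=4)
    return m>0
r=differential_evolution(lambda p:-(mask(p)&M).sum()/(mask(p)|M).sum(),[(480,510),(155,190),(-3,-2.1)],seed=1,maxiter=40,popsize=10)
print("ramekin fit",r.x,r.fun)
rel((r.x[0],r.x[1],100))
```

```text
left wall in [ 601.7 -114.9] [ 511.6 -116.7]
divider L [ 603.3 -241.7] [ 515.2 -243.8] R [ 603.3 -252.6]
rear wall [ 607.7 -177.3] front wall top rear [ 504. -174.]
bar [ 446.2 -165.6] [ 449.8 -271.3]
side outer L [ 637.4 -101.8] [ 489.9 -106.5] R outer [ 642.6 -319. ] [ 502.6 -321.8]
ramekin fit [494.95246557 178.21599528  -2.55613611] -0.9466209598432909
shift [ 0.039 -0.039  1.964]
```

```bash
python3 -m crank '0.04 -0.026 0.5 0 0 0;0.04 -0.026 1 0 0 0;0.04 -0.026 1 0 0 0' 1 35
python3 -m crank '0 0 0.5 0 0 0;0 0 1 0 0 0;0 0 1 0 0 0'
python3 -m crank '0 0 0.4 0 0 0;0 0 0.8 0 0 0;0 0 1 0 0 0;0 0 1 0 0 0'
python3 -m crank '0 0 0.14 0 0 0;0 0 0.14 0 0 0'
python3 -m crank '0 0 0 0 0 0;0 0 0 0 0 0;0 0 0 0 0 0;0 0 0 0 0 0;0 0 0 0 0 0' -1 35
python3 -m crank '0 0 -0.1 0 0 0;0 0 -0.3 0 0 0;0 0 -0.6 0 0 0;0 0 -1 0 0 0;0 0 -1 0 0 0'
python3 - <<'E'
from h import *
w=save("wrist","w4.png"); print(env.observe()["finger_gap"],env.observe()["contact_force"])
E
```

```text
time_s: 9.8
position: [493.3, 177.4, 173.3]
orientation: [-0.001, 0.957, 0.29, -0.005]
contact_force: [0.4, -0.2, -0.2]
finger_gap: 0.999
gripper_force: 0.0
time_s: 10.1
position: [494.0, 177.4, 95.4]
orientation: [-0.001, 0.957, 0.289, -0.003]
contact_force: [-0.4, 0.2, 1.0]
finger_gap: 0.999
gripper_force: 0.0
time_s: 10.5
position: [496.3, 177.8, 18.6]
orientation: [-0.0, 0.957, 0.289, -0.0]
contact_force: [0.4, 0.3, -0.1]
finger_gap: 0.998
gripper_force: 0.0
time_s: 10.7
position: [496.2, 177.9, 7.2]
orientation: [0.0, 0.957, 0.289, 0.001]
contact_force: [-1.0, -0.4, -0.6]
finger_gap: 1.001
gripper_force: 0.0
time_s: 11.2
position: [496.1, 177.9, 7.7]
orientation: [0.0, 0.957, 0.289, 0.001]
contact_force: [-2.4, -1.1, 6.3]
finger_gap: 0.704
gripper_force: 37.0
time_s: 11.7
position: [497.6, 178.1, 90.7]
orientation: [0.001, 0.957, 0.289, 0.004]
contact_force: [1.0, -0.7, -1.8]
finger_gap: 0.7
gripper_force: 38.5
0.6980601904503155 [-0.27915241 -0.11903331 -3.09195934]
```

View pics/w4.png

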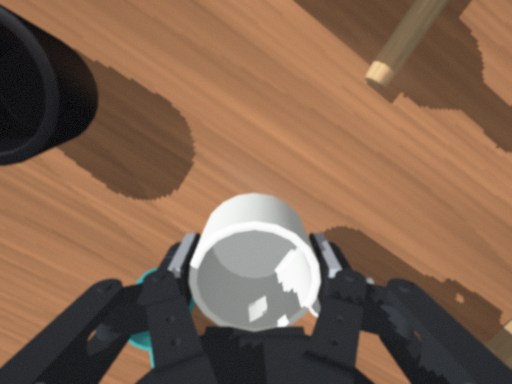

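The ramekin is held squarely between the pads with a gap of about 0.70 (60 mm). Next I'll carry it to the bay.

```bash
python3 -m crank '0 0 -0.4 0 0 0.172;0 0 -0.8 0 0 0.172;0 0 -1 0 0 0.172;0 0 -1 0 0 0.172;0 0 -1 0 0 0.172'
python3 -m crank '0.05 0.3 0 0 0 0;0.1 0.65 0 0 0 0;0.15 1 0 0 0 0'
python3 -m crank '0.07 0.5 0 0 0 0;0.15 1 0 0 0 0'
python3 -m crank '0.07 0.5 0 0 0 0;0.15 1 0 0 0 0'
python3 -m crank '0.07 0.4 0 0 0 0;0.1 0.75 0 0 0 0;0.15 1 0 0 0 0;0.15 1 0 0 0 0'
python3 - <<'E'
from h import *
rel((569,-180.5,110),R.from_matrix(np.array([[.999,.046,0],[.046,-.999,0],[0,0,-1]])))
w=save("wrist","w5.png"); print(env.observe()["position"])
for P in [(569,-180.5,69),(612,-178,69),(612,-112,69),(612,-245,69)]: print(pix("wrist",P))
E
```

```text
time_s: 12.25
position: [495.2, 177.7, 165.8]
orientation: [0.0, 1.0, 0.023, -0.001]
contact_force: [-0.3, -0.6, -2.4]
finger_gap: 0.702
gripper_force: 39.5
time_s: 12.55
position: [510.7, 97.6, 165.2]
orientation: [-0.0, 1.0, 0.025, -0.001]
contact_force: [0.0, -0.9, -1.3]
finger_gap: 0.703
gripper_force: 39.5
time_s: 12.75
position: [526.4, 17.9, 165.3]
orientation: [-0.0, 1.0, 0.025, -0.001]
contact_force: [0.3, -0.2, -1.9]
finger_gap: 0.703
gripper_force: 39.5
time_s: 12.95
position: [542.1, -61.8, 165.2]
orientation: [-0.0, 1.0, 0.025, -0.001]
contact_force: [0.5, 0.6, -2.3]
finger_gap: 0.699
gripper_force: 39.5
time_s: 13.35
position: [558.0, -141.8, 164.9]
orientation: [-0.0, 1.0, 0.023, -0.001]
contact_force: [-0.3, 1.0, -2.6]
finger_gap: 0.704
gripper_force: 39.5
shift [0.117 0.49  0.686]
turn [-0.0002  0.0007  0.    ]
[ 557.79766248 -140.25657109  165.03173034]
[299.79976417 180.3682384 ]
[301.77828923 131.78993898]
[224.46502397 128.09728511]
[379.71787114 135.51250712]
```

View pics/w5.png

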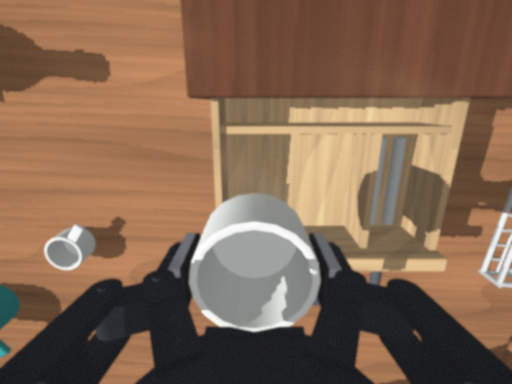

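The wrist view agrees with the estimate: left wall at u≈226, divider at ≈377, rear wall at v≈133. Lowering.

```bash
python3 -m crank '0.06 0.25 0 0 0 0;0.117 0.49 0 0 0 0;0.117 0.49 0.2 0 0 0;0.117 0.49 0.5 0 0 0;0.117 0.49 0.8 0 0 0;0.117 0.49 0.8 0 0 0'
python3 -m crank '0 0 0.2 0 0 0;0 0 0.4 0 0 0;0 0 0.6 0 0 0;0 0 0.75 0 0 0;0 0 0.85 0 0 0;0 0 0.85 0 0 0;0 0 0.85 0 0 0'
python3 - <<'E'
from h import *
rel((569,-180.5,25)); s=env.observe(); print(s["contact_force"],s["position"])
E
```

```text
time_s: 14.0
position: [567.6, -176.4, 98.9]
orientation: [-0.002, 1.0, 0.024, -0.003]
contact_force: [-1.5, -0.5, -2.2]
finger_gap: 0.702
gripper_force: 39.5
time_s: 14.7
position: [569.8, -178.4, 35.1]
orientation: [0.0, 1.0, 0.023, 0.0]
contact_force: [0.1, -0.3, -1.4]
finger_gap: 0.702
gripper_force: 39.5
shift [-0.011  0.025  0.127]
[ 0.0564579  -0.30978406 -1.39691231] [ 569.80047474 -178.44063511   35.13925777]
```

```bash
python3 -m crank '0 0.02 0.04 0 0 0;0 0.02 0.08 0 0 0;0 0.02 0.1 0 0 0;0 0.02 0.11 0 0 0;0 0.02 0.11 0 0 0'
python3 -m crank '0 0 0.01 0 0 0;0 0 0.01 0 0 0'
python3 -m crank '0 0 0.012 0 0 0;0 0 0.012 0 0 0'
```

```text
time_s: 15.2
position: [569.5, -179.9, 25.6]
orientation: [-0.0, 1.0, 0.023, -0.0]
contact_force: [0.0, -0.0, -2.1]
finger_gap: 0.704
gripper_force: 39.5
time_s: 15.4
position: [569.6, -180.0, 24.9]
orientation: [0.0, 1.0, 0.023, -0.0]
contact_force: [0.0, -0.1, -2.7]
finger_gap: 0.7
gripper_force: 39.5
time_s: 15.6
position: [570.0, -180.0, 24.7]
orientation: [0.0, 1.0, 0.023, 0.001]
contact_force: [-0.1, 1.6, 5.2]
finger_gap: 0.701
gripper_force: 40.0
```

```bash
python3 -m crank '0 0 0 0 0 0;0 0 0 0 0 0;0 0 0 0 0 0;0 0 0 0 0 0' 0.7
python3 -m crank '0 0 -0.1 0 0 0;0 0 -0.3 0 0 0;0 0 -0.6 0 0 0;0 0 -1 0 0 0;0 0 -1 0 0 0'
python3 -m crank '-0.3 0 -0.5 0 0 0;-1 0 -1 0 0 0;-1 0 -1 0 0 0;-1 0 -1 0 0 0'
python3 - <<'E'
from h import *
w=save("wrist","w6.png"); print(env.observe()["position"])
for P in [(569.5,-180,62),(569.5-58,-182.6,60),(557,-181,17)]: print(pix("wrist",P))
rel((400,-185,150))
E
```

```text
time_s: 16.0
position: [569.5, -180.0, 23.9]
orientation: [0.0, 1.0, 0.023, -0.0]
contact_force: [0.1, 0.4, 0.2]
finger_gap: 0.852
gripper_force: 0.0
time_s: 16.5
position: [571.4, -180.9, 108.8]
orientation: [0.002, 1.0, 0.023, 0.003]
contact_force: [0.4, -0.5, -0.3]
finger_gap: 0.853
gripper_force: 0.0
time_s: 16.9
position: [489.0, -184.1, 185.9]
orientation: [0.001, 1.0, 0.023, 0.001]
contact_force: [-0.1, -0.3, -1.2]
finger_gap: 0.847
gripper_force: 0.0
[ 489.63752926 -183.89361499  184.61855802]
[254.08398243  98.68370039]
[254.06518338 160.64462909]
[254.4926915  111.48201416]
shift [-1.121 -0.037  0.431]
```

View pics/w6.png

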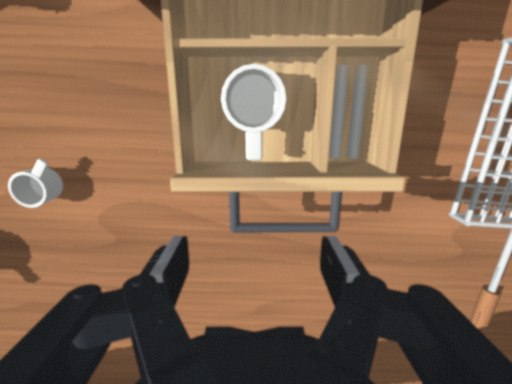

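The ramekin stands upright in the bay with its lug pointing straight at the drawer front, at px (255,145). The pull is at (285,228). Now I'll close the fingers and push on the bar.

```bash
python3 -m crank '-0.5 0.17 0 0 0 0;-1 0.34 0 0 0 0;-1 0.34 0 0 0 0;-1 0.34 0 0 0 0' -1
python3 -m crank '0 0 0.5 0 0 0;0 0 1 0 0 0;0 0 1 0 0 0'
python3 -m crank '0 0 0.4 0 0 0;0 0 0.62 0 0 0;0 0 0.62 0 0 0'
python3 -m crank '0.05 0 0 0 0 0;0.1 0 0 0 0 0;0.15 0 0 0 0 0;0.2 0 0 0 0 0;0.25 0 0 0 0 0;0.3 0 0 0 0 0;0.36 0 0 0 0 0;0.43 0 0 0 0 0;0.5 0 0 0 0 0'
python3 - <<'E'
from h import *
s=env.observe(); print(s["position"],s["contact_force"])
E
```

```text
time_s: 17.35
position: [411.3, -214.8, 183.3]
orientation: [-0.0, 1.0, 0.023, -0.0]
contact_force: [0.7, 0.3, -0.3]
finger_gap: 0.164
gripper_force: 0.0
time_s: 17.65
position: [410.1, -212.4, 99.8]
orientation: [-0.003, 1.0, 0.024, -0.003]
contact_force: [-0.3, -0.0, 0.6]
finger_gap: 0.004
gripper_force: 0.0
time_s: 17.95
position: [411.4, -214.0, 53.8]
orientation: [-0.001, 1.0, 0.024, -0.001]
contact_force: [0.5, -0.0, 0.6]
finger_gap: 0.002
gripper_force: 0.0
time_s: 18.85
position: [451.3, -212.6, 54.3]
orientation: [-0.0, 1.0, 0.023, -0.0]
contact_force: [-1.5, -0.2, 1.4]
finger_gap: -0.002
gripper_force: 0.9
[ 451.34990056 -212.6406326    54.33222727] [-1.53735048 -0.21059747  1.41931583]
```

```bash
python3 -m crank '0.06 0 0 0 0 0;0.14 0 0 0 0 0;0.24 0 0 0 0 0;0.34 0 0 0 0 0;0.44 0 0 0 0 0;0.54 0 0 0 0 0;0.64 0 0 0 0 0;0.74 0 0 0 0 0;0.84 0 0 0 0 0;0.94 0 0 0 0 0;1 0 0 0 0 0'
python3 -m crank '0.06 0 0 0 0 0;0.12 0 0 0 0 0;0.18 0 0 0 0 0;0.24 0 0 0 0 0;0.3 0 0 0 0 0;0.35 0 0 0 0 0;0.38 0 0 0 0 0;0.4 0 0 0 0 0;0.4 0 0 0 0 0'
python3 - <<'E'
from h import *
s=env.observe(); print(s["position"],s["contact_force"])
im=save("top","top7.png"); print([ (r["conf"],toworld("top",r["centre"])) for r in search_frame("top","drawer_pull")])
E
```

```text
time_s: 19.95
position: [531.6, -208.9, 54.3]
orientation: [0.0, 1.0, 0.023, 0.0]
contact_force: [-1.9, 0.7, 1.3]
finger_gap: 0.001
gripper_force: 0.8
time_s: 20.85
position: [563.1, -207.6, 54.4]
orientation: [0.0, 1.0, 0.023, 0.0]
contact_force: [0.7, 0.6, 0.2]
finger_gap: -0.001
gripper_force: 0.0
[ 563.11250625 -207.57637626   54.36929804] [0.71888713 0.56954937 0.21681418]
[(0.82, array([ 626.13043629, -134.27301432,   62.03158416]))]
```

```bash
python3 -m crank '0.03 0 0 0 0 0;0.06 0 0 0 0 0;0.09 0 0 0 0 0;0.12 0 0 0 0 0;0.14 0 0 0 0 0'
python3 -m crank '0.025 0 0 0 0 0;0.05 0 0 0 0 0'
python3 -m crank '0.02 0 0 0 0 0;0.04 0 0 0 0 0'
```

```text
time_s: 21.45
position: [574.2, -207.1, 54.3]
orientation: [0.0, 1.0, 0.023, 0.0]
contact_force: [-1.1, -0.9, 1.0]
finger_gap: 0.001
gripper_force: 0.8
time_s: 21.65
position: [578.2, -206.9, 54.3]
orientation: [0.0, 1.0, 0.023, 0.0]
contact_force: [-1.3, 0.9, 1.1]
finger_gap: 0.002
gripper_force: 0.8
time_s: 21.85
position: [581.3, -206.7, 54.4]
orientation: [0.0, 1.0, 0.023, 0.0]
contact_force: [-2.2, -0.3, 0.8]
finger_gap: 0.001
gripper_force: 0.8
```

```bash
python3 -m crank '0.02 0 0 0 0 0;0.03 0 0 0 0 0'
python3 -m crank '0.015 0 0 0 0 0;0.03 0 0 0 0 0'
python3 -m crank '0.015 0 0 0 0 0;0.025 0 0 0 0 0'
```

```text
time_s: 22.05
position: [583.7, -206.5, 54.3]
orientation: [0.0, 1.0, 0.023, 0.0]
contact_force: [-1.9, -0.6, 0.1]
finger_gap: 0.001
gripper_force: 0.8
time_s: 22.25
position: [584.5, -206.5, 54.2]
orientation: [-0.0, 1.0, 0.023, -0.002]
contact_force: [-15.4, -1.9, 7.1]
finger_gap: -0.003
gripper_force: 8.0
time_s: 22.45
position: [584.6, -206.5, 54.2]
orientation: [-0.001, 1.0, 0.023, -0.005]
contact_force: [-26.6, -1.9, 13.4]
finger_gap: -0.001
gripper_force: 13.4
```

The drawer has hit its hard stop and is shut. Backing off and checking.

```bash
python3 -m crank '0 0 0 0 0 0;0 0 0 0 0 0;-0.05 0 0 0 0 0;-0.3 0 0 0 0 0;-0.7 0 0 0 0 0;-1 0 0 0 0 0;-1 0 0 0 0 0'
python3 -m crank '-0.5 0 -0.5 0 0 0;-1 0 -1 0 0 0;-1 0 -1 0 0 0;-1 0 -1 0 0 0;-1 0 -1 0 0 0;-1 0 -1 0 0 0'
python3 - <<'E'
from h import *
w=save("wrist","w8.png"); print(env.observe()["position"])
cv2.imwrite("pics/w8.png",w[:,:,::-1])
E
```

```text
time_s: 23.15
position: [506.3, -209.8, 54.4]
orientation: [-0.0, 1.0, 0.022, -0.0]
contact_force: [1.1, 0.2, -0.1]
finger_gap: -0.004
gripper_force: 0.0
time_s: 23.75
position: [428.7, -213.4, 133.2]
orientation: [-0.001, 1.0, 0.023, -0.001]
contact_force: [0.2, -0.7, -0.3]
finger_gap: -0.001
gripper_force: 0.0
[ 428.61127088 -213.40935216  133.19510423]
```

View pics/w8.png

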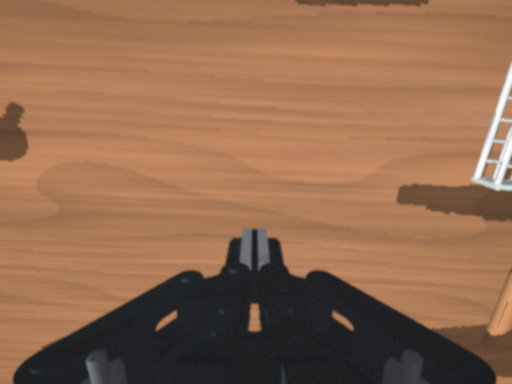

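This view shows only bare counter in front of the gripper. The drawer and its pull are out of frame, so I'll check the bar position numerically in the top image.

Run:
```python
from h import *
im=save("top","top9.png"); hsv=cv2.cvtColor(im,cv2.COLOR_RGB2HSV)
for f in ("top1","top9"):
    im=cv2.imread(f"pics/{f}.png"); hsv=cv2.cvtColor(im,cv2.COLOR_BGR2HSV)
    g=(hsv[...,1]<90)&(hsv[...,2]<120); g[:150]=0;g[187:]=0;g[:,:303]=0;g[:,346:]=0
    ys,xs=np.nonzero(g); b=ys>ys.max()-4; print(f,len(xs),ys.max(),np.bincount(ys)[150:],ray("top",xs[b].mean(),ys[b].mean(),75).round(1))
print(env.observe()["contact_force"])
```

```text
top1 189 182 [ 0  0  0  0  0  0  0  0  0  0  0  0  0  0  0  0  0  3  7  8  8  8  8  7
  7  6  5  6  6 14 35 34 27] [ 590.5 -210.6   75. ]
top9 186 179 [ 0  0  0  0  0  0  0  0  0  0  0  0  0  2  5  8  8  8  8  7  7  6  6  6
  5  6 25 35 33 11] [ 601.2 -208.    75. ]
[-0.19851599  0.32232457  0.06151492]
```

```bash
python3 -c "
from station import env
print(env.finish_job())"
```

```text
the job is handed in; nothing more can be done
None
```

I handed the job in: the ramekin was set down upright in the wider front bay, lug towards the drawer front, and the drawer was then pushed to its stop with the gripper clear; the result was not reported back, and I had no view of the ramekin once the drawer was shut.

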